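# Refit a tray-lane guide wheel and lock its keeper

## Task

Refit the guide wheel on its stand: first slide the tall metal sleeve down over the spindle until it sits fully home on the base plate, then put the grooved wheel (the wider of the two black ones) on above it so that it rests flat on the sleeve. Then swing the hinged slotted keeper over the top until it lies fully down in its catch, and let go. Leave the short sleeve and the plain roller where they are.

Things in the scene. Friction and masses are not known exactly. Their poses are not given: they have to be found in the camera images.
- stand: Fixed aluminium plate, 90 mm along x, y = -90 to +110 mm, 12 mm thick, with an upright stepped steel spindle. Origin: on the spindle's axis at the plate's underside; z up. Spindle: diameter 16 mm from z = 12 to 29 mm, a cone to the shoulder at z = 34, then 10 mm to z = 67, tapering to 4 mm at its tip, z = 74.
- sleeve_home (a point): Where the tall sleeve's centre is when it is home: on the spindle's axis, 25 mm above the plate's underside (axes as the stand).
- wheel_home (a point): Where the grooved wheel's centre is when it rests on the home tall sleeve: on the spindle's axis, 51 mm above the plate's underside (axes as the stand).
- sleeve_mid (a point): Centre of the tall sleeve: loose plain aluminium tube standing on end on the table, outside diameter 34 mm, bore 19 mm, height 26 mm, about 45 g; z along its bore. It passes over the 16 mm part of the spindle and stands 4 mm above the shoulder.
- wheel_mid (a point): Centre of the grooved wheel: loose black plastic wheel lying flat, height 26 mm, two flanges of 54 mm diameter each 8 mm thick (top and bottom) with a 42 mm diameter groove 10 mm high between, bore 13 mm, about 80 g; either face may be up; z along its bore. The bore passes only the 10 mm part of the spindle.
- short_sleeve_mid (a point): Centre of the short sleeve, to be left alone: aluminium tube like the tall one but only 10 mm high.
- roller_mid (a point): Centre of the plain roller, to be left alone: black plastic cylinder without groove, 42 mm diameter, 36 mm high, bore 13 mm.
- keeper (a joint): Hinge angle of the keeper, rad: 0 = level, lying in its catch over the spindle; grows as its free end rises; at 1.57 upright; 2.3 = stop, leaning back outwards. Held against its weight only by slight friction (0.03 N m): leaning back it stays or falls back to the stop, brought forward past upright it falls shut.
- keeper_hinge (a point): Middle of the keeper's hinge pin, at y = +85, z = 71 mm in the stand's frame, pin along the stand's x (axes as the stand). Its lugs are 48 mm wide in x, 22 mm in y, top z = 82 mm. The catch, a grey forked post, stands at the stand's y = -62 mm: 43 mm wide in x, 18 mm in y, top z = 80 mm.
- keeper_tip (a point): Grip point on the keeper's free end, 183 mm from the hinge pin. The keeper is a flat steel bar 200 mm long, 26 mm wide (along the stand's x), 6 mm thick, 120 g, slotted to pass the spindle's tip. Closed, it points to the stand's -y, underside 4 mm above the seated wheel, and this point is 36 mm beyond the catch's middle. Own frame turns with the keeper: its -y points to the free end.

How it is judged:
On the way, in this order (a step that is already met when the one before it is completed fails the run):
1. the tall sleeve is fully home on the spindle, keeper open (horizontal distance between sleeve_mid and sleeve_home below 0.004 m and distance between sleeve_mid and sleeve_home below 0.005 m and angle between sleeve_mid's own z axis and vertical below 0.08 rad and value of joint keeper above 0.5 rad), for 0.2 s.
2. the grooved wheel rests on the sleeve, keeper still open (all of step 1 and horizontal distance between wheel_mid and wheel_home below 0.004 m and distance between wheel_mid and wheel_home below 0.005 m and angle between wheel_mid's own z axis and vertical below 0.08 rad), for 0.2 s.
3. the keeper is down in its catch over both (horizontal distance between sleeve_mid and sleeve_home below 0.004 m and distance between sleeve_mid and sleeve_home below 0.005 m and angle between each of sleeve_mid, wheel_mid's own z axis and vertical below 0.08 rad and horizontal distance between wheel_mid and wheel_home below 0.004 m and distance between wheel_mid and wheel_home below 0.005 m and value of joint keeper below 0.06 rad), for 0.2 s.
At the end, for the whole second after the job is handed in: The tall sleeve's centre is within 5 mm (4 mm sideways) of its home point and the grooved wheel's within the same of its own, both upright within 0.08 rad and at rest; the keeper is within 0.06 rad of fully closed (all of step 3 and linear speed of each of sleeve, wheel below 0.02 m/s); the robot touches nothing.
It fails at once if the short sleeve or the plain roller is moved by more than 30 mm (distance of any of short_sleeve_mid, roller_mid from where it was at the start of the episode above 0.03 m).
It also fails if it takes over 72 s, if anything falls off the work surface, if the arm or the gripper's body presses on something with over 40 N, if the wrist force passes 120 N, or if a joint passes its speed limit or range.

## Robot

A 6-joint arm with a two-finger parallel gripper is mounted at the origin on the work surface. World frame = base frame: x ahead of the robot, y to its left, z up, the work surface at z = 0. Lengths are in m, angles in rad, forces in N, time in s.
With the tool pointing down it reaches from about 0.325 to 0.775 m from the base axis. Payload 5.5 kg.
Tool frame: the origin (TCP) lies on the centre line of the jaws, within the pads' length; the fingertips stand 8 mm ahead of it and the grasp point (between the pads) lies 11 mm behind it; z points along the fingers, y is the line along which they close (so a half turn about z gives the same grasp; the last joint's range is limited). The gripper opens to 85 mm and grips with 20 to 120 N. Pads are 22 mm wide; open, the fingers measure 114 mm over their backs; the gripper's body (76 mm by 85 mm) begins 54 mm behind the grasp point. The pads swing forward as they close: fully open they stand 13 mm farther back than shut.
Start: joints at [-1.309, 0.091, 1.231, -0, 1.82, -0.057], TCP at [0.188, -0.57, 0.204] pointing down, gripper open.
Joint ranges: [-2.87, 2.87], [-0.86, 2.18], [0.17, 2.46], [-1.51, 4.65], [0.06, 2.69], [-2.65, 2.65]. Speed limits (rad/s): [2.57, 2.57, 3.01, 3.14, 3.14, 3.14].

## Interface

Orientations are given as a unit quaternion [w, x, y, z].
In Python, from station import robot gives the robot as it stands. The module is installed in compiled form; this text tells all that it offers.
- The arm moves only by the tool jog_arm, never from a script. Its arguments are lists of equal length, an entry for each row: "translation": the shift along the tool's x, y, z in cm, a list of three; "turn": the turn about the tool's z in degrees. In form: {"translation": [[x, y, z], ...], "turn": [turn, ...]}. A call has exactly 8 rows; each row is the pose to reach, as a shift and turn from the pose commanded when the call began, along the tool's axes at that moment; what a row does not reach only later rows make up. A row lasts 1/10 s, in which the tool goes at most 50 mm and 8.59 degrees, less where a joint would pass 70% of its speed; a pose out of reach is approached as far as the arm can. A call with a gripper value outside its range is refused whole. "fingers" is the opening, from 0 (shut) to 1 (fully open), set as the call begins (left out, the last holds). The fingers move at their own pace and stop on an object; the grip force is fixed at half the most. Time passes only in rows, so rows that repeat a pose let the fingers close, or fill a call up. It gives the time, the measured TCP pose, the force, the opening and the grip force at its end, in the units of the state.
- robot.get_state(): the state, without advancing time (a new reading comes with each control period).
- robot.read_camera(name): name is "side" or "top" or "wrist"; returns (picture, depth): 480x640x3 uint8, blue, green, red; 480x640 float32, m along the optical axis (not along the pixel's ray), 0 where there is no reading.
- robot.camera_info(name): a dict with "fov_y" (degrees; the focal length in pixels is half the picture's height over the tangent of half this angle, whatever the lens; pixels are square), "cx", "cy" (the principal point, pixels), "k1" (the pictures are not rectified: a ray, as slopes to the right and down, at radius r is drawn at 1 + k1 r^2 times it, then the intrinsics apply), "eye" and "orientation" of the camera in the world; the wrist camera has in their place "tool_from_camera" (4x4, takes a point from camera to tool coordinates, whose origin is the TCP and whose axes are the flange's). Camera axes: x right, y down, z forward; pixel columns grow to the right and rows downward; lengths in m; the calibration is good to about 2 mm. A picture is of the moment at which its call begins: read the wrist's pose just before it. camera_info takes no time and is no camera call.
- robot.finish_job(): hands the job in; it is judged then, once.
The state is a dict: "time": time; "q": joint angles; "qd": joint speeds; "tau": joint torques, N m; "position": TCP position; "tcp_rot": TCP orientation; "contact_force": force on the tool from outside, world axes, zero at the start; "ft_torque": the same for the moment, N m; "gripper_width": finger opening in m; "grasp_force": force on a finger pad.
Only numpy, scipy, OpenCV 4.12 (cv2) and the standard library are available. Lean on these libraries where they do the work, as an engineer would, in place of code of your own. Each camera call takes 0.05 s, during which the arm holds its last target. There are 200 camera calls.

## Working session

There is one attempt and no reset: what is moved stays moved. The work goes in short steps, Python scripts to look and compute and a tool call to move; the robot and the scene stay as the last step left them, time stands still between calls to the robot, and variables do not carry over. Pictures are saved under pics/ and viewed, at most 10 in all, crops included, and the job is handed in when it is done.

Besides the shell and the picture viewer there is one more tool, called after "Call:" by a JSON object that holds its "fn" and its "kwargs". jog_arm: Moves the arm, as the interface text tells. Its arguments: {"type":"object","properties":{"translation":{"type":"array"},"turn":{"type":"array"},"fingers":{"type":"number"}},"required":["translation","turn"]}

```bash
mkdir -p pics
cat > h.py <<'E'
import numpy as np, cv2
from scipy.spatial.transform import Rotation as R
from station import robot
def rot(q): return R.from_quat([q[1],q[2],q[3],q[0]]).as_matrix()
def look(name):
    s=robot.get_state(); im,d=robot.read_camera(name); ci=robot.camera_info(name)
    if name=="wrist":
        T=np.eye(4);T[:3,:3]=rot(s["tcp_rot"]);T[:3,3]=s["position"];M=T@np.array(ci["tool_from_camera"])
    else:
        M=np.eye(4);M[:3,:3]=rot(ci["orientation"]);M[:3,3]=ci["eye"]
    return im,d,ci,M
def cloud(d,ci,M):
    f=240/np.tan(np.radians(ci["fov_y"])/2)
    K=np.array([[f,0,ci["cx"]],[0,f,ci["cy"]],[0,0,1.]])
    v,u=np.mgrid[0:480,0:640].astype(np.float32)
    p=cv2.undistortPoints(np.stack([u.ravel(),v.ravel()],1)[:,None],K,np.array([ci["k1"],0,0,0.]))[:,0]
    P=np.c_[p,np.ones(len(p))]*d.reshape(-1,1)
    W=(P@M[:3,:3].T+M[:3,3]).reshape(480,640,3); W[d==0]=np.nan
    return W
E
python3 - <<'E'
from h import *
s=robot.get_state();print(s["time"],s["position"],s["tcp_rot"],s["gripper_width"])
for n in ("top","side"):
    im,d,ci,M=look(n);W=cloud(d,ci,M);np.save(n+".npy",W);cv2.imwrite(f"pics/{n}0.png",im);print(n,ci["eye"],ci["k1"],ci["fov_y"])
E
```

```text
0.0 [ 0.18797387 -0.56945468  0.20264548] [-9.60375231e-04  9.87321965e-01  1.58727455e-01 -1.05445334e-04] 0.08576440944301515
top [ 0.44299839 -0.05681441  0.87494238] 0.057964276678402905 47.59284069821136
side [0.22994239 0.40203937 0.62583051] -0.11901990539900764 55.23915374075112
```

View pics/top0.png

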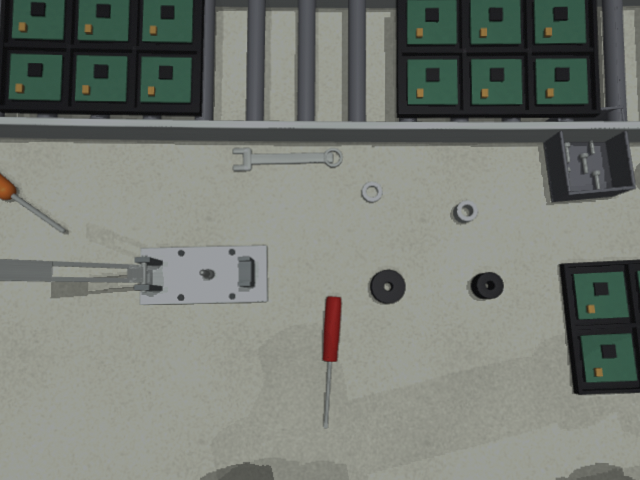

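View pics/side0.png

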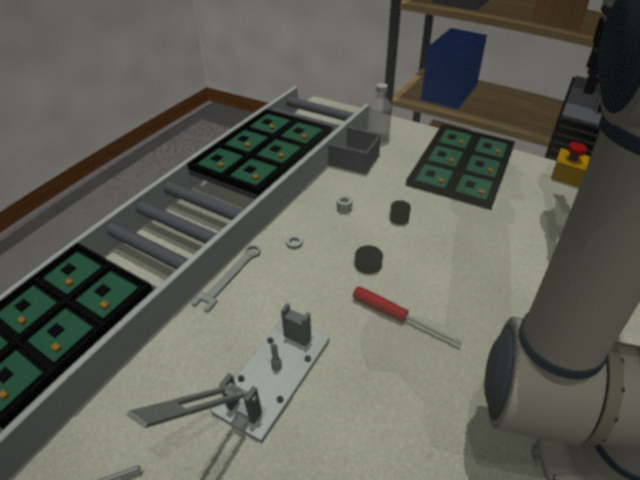

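The top view shows the stand's spindle at (207,273) and the hinge at about (150,275). The keeper leans left (+y) and the catch is at (246,272). The grooved wheel is at (388,286), the roller at (487,285), the short sleeve at (371,191) and the tall sleeve at (466,211). The side view agrees with this.

```bash
cat > m.py <<'E'
from h import *
W=np.load("top.npy")
def reg(c,zr,r=22):
    u,v=c;B=W[v-r:v+r,u-r:u+r].reshape(-1,3);m=(B[:,2]>zr[0])&(B[:,2]<zr[1]);B=B[m]
    return len(B),B.mean(0).round(4),(B.max(0)[:2]+B.min(0)[:2]).round(4)/2,np.ptp(B,axis=0).round(4)
print("table",np.nanmedian(W[330:400,380:460,2]))
for n,c,z in (("wheel",(388,286),(.02,.035)),("roller",(487,285),(.028,.045)),("short",(371,191),(.006,.018)),("tall",(466,211),(.02,.035)),("spindle",(207,273),(.03,.09)),("catch",(246,272),(.06,.1)),("hinge",(150,275),(.065,.095))): print(n,reg(c,z))
# plate
B=W[230:320,120:290].reshape(-1,3);B=B[(B[:,2]>.007)&(B[:,2]<.018)]
print("plate",cv2.minAreaRect((B[:,:2]*1000).astype(np.float32)))
# keeper
B=W[250:300,0:160].reshape(-1,3);B=B[B[:,2]>.1]
print("keeper",B.min(0),B.max(0)); j=B[:,1].argsort()[-300:];print(B[j].mean(0))
E
python3 m.py
```

```text
table 0.00015015251510097638
wheel (876, array([ 0.4702, -0.1715,  0.026 ]), array([ 0.47025, -0.17165]), array([0.0513, 0.053 , 0.0089]))
roller (568, array([ 0.4737, -0.3237,  0.0357]), array([ 0.47375, -0.3243 ]), array([0.0398, 0.0425, 0.0125]))
short (233, array([ 0.6229, -0.1487,  0.0097]), array([ 0.62325, -0.1488 ]), array([0.0327, 0.0327, 0.0075]))
tall (273, array([ 0.5907, -0.2947,  0.0256]), array([ 0.591 , -0.2947]), array([0.0339, 0.032 , 0.0103]))
spindle (86, array([0.4867, 0.1071, 0.0527]), array([0.48695, 0.10855]), array([0.0125, 0.014 , 0.0481]))
catch (423, array([0.4891, 0.0467, 0.0705]), array([0.4887 , 0.04685]), array([0.0422, 0.0205, 0.0243]))
hinge (601, array([0.485 , 0.1966, 0.081 ]), array([0.48515, 0.1958 ]), array([0.0515, 0.029 , 0.0292]))
plate ((487.2254638671875, 119.16497802734375), (89.8942642211914, 202.13388061523438), 1.6365966796875)
keeper [0.468959   0.21304593 0.10002364] [0.49687707 0.31976246 0.21661154]
[0.48186825 0.3133295  0.20894058]
```

Call:
{"fn": "jog_arm", "kwargs": {"translation": [[4.5,-1.3,0],[9,-2.6,0],[13.5,-3.9,0],[18,-5.2,0],[22.5,-6.5,0],[27,-7.8,0],[31.5,-9,0],[36,-10.3,0]], "turn": [-8.5,-17,-25.5,-34,-42.5,-51,-59.5,-68]}}

```text
time: 0.9
position: [0.4989, -0.3578, 0.2032]
tcp_rot: [-0.0, 0.728, 0.686, -0.0]
contact_force: [-0.0, -1.3, 0.3]
gripper_width: 0.0854
grasp_force: 0.0
```

Call:
{"fn": "jog_arm", "kwargs": {"translation": [[2,2.5,1],[4,5,2.5],[5.5,7.5,4],[6.84,8.82,6],[6.84,8.82,7],[6.84,8.82,7],[6.84,8.82,7],[6.84,8.82,7]], "turn": [-2,-4,-5,-5,-5,-5,-5,-5]}}

```text
time: 1.7
position: [0.5899, -0.2977, 0.1355]
tcp_rot: [0.001, 0.7, 0.714, 0.0]
contact_force: [0.7, 0.1, -0.4]
gripper_width: 0.0854
grasp_force: 0.0
```

```bash
cat > w.py <<'E'
from h import *
import sys
s=robot.get_state();print(s["time"],s["position"].round(4) if hasattr(s["position"],"round") else s["position"],s["gripper_width"])
Rm=rot(s["tcp_rot"]);print("yaw tool y",np.degrees(np.arctan2(Rm[1,1],Rm[0,1])))
im,d,ci,M=look("wrist");W=cloud(d,ci,M);np.save("wrist.npy",W);cv2.imwrite(sys.argv[1],im)
cx,cy,z0,z1,r=map(float,sys.argv[2:7])
B=W.reshape(-1,3);B=B[(B[:,2]>z0)&(B[:,2]<z1)&(np.hypot(B[:,0]-cx,B[:,1]-cy)<r)]
print(len(B),"mean",B.mean(0),"mid",(B.max(0)+B.min(0))/2,"ext",np.ptp(B,axis=0))
P=(B[:,:2]*1e5).astype(np.float32); (c,rad)=cv2.minEnclosingCircle(P);print("circ",np.array(c)/1e5,rad/1e5)
t=np.array(s["position"]); dl=Rm.T@(np.r_[np.array(c)/1e5,t[2]]-t);print("tool delta cm",dl*100)
E
python3 w.py pics/w1.png .591 -.2947 .02 .032 .03
```

```text
1.7 [ 0.5899 -0.2977  0.1355] 0.0854171119316659
yaw tool y 1.1917344293067882
1086 mean [ 0.5914716  -0.29467579  0.02449389] mid [ 0.59133336 -0.29522343  0.02358478] ext [0.03321094 0.0333115  0.00715864]
circ [ 0.59137801 -0.29532102] 0.01689420166015625
tool delta cm [ 2.38686125e-01  1.54143126e-01 -4.08588290e-05]
```

View pics/w1.png

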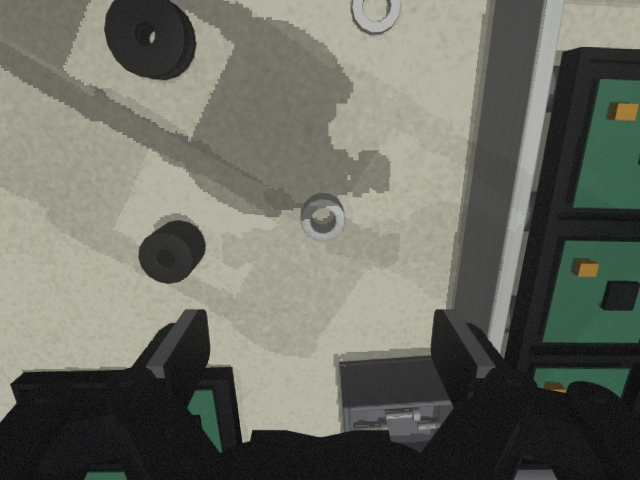

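The wrist view shows the tall sleeve alone at (322,217). I'll centre over it, descend and close.

Call:
{"fn": "jog_arm", "kwargs": {"translation": [[0.25,0.15,2],[0.25,0.15,5],[0.25,0.15,8],[0.25,0.15,10],[0.25,0.15,11.5],[0.25,0.15,12.2],[0.25,0.15,12.2],[0.25,0.15,12.2]], "turn": [0,0,0,0,0,0,0,0]}}

```text
time: 2.55
position: [0.5922, -0.2946, 0.0134]
tcp_rot: [0.001, 0.699, 0.715, 0.0]
contact_force: [-0.1, -0.2, 0.6]
gripper_width: 0.0855
grasp_force: 0.0
```

```bash
python3 -c "
from station import robot
s=robot.get_state();print(s['position'],s['contact_force'])"
```

```text
[ 0.59223451 -0.29460989  0.01337093] [-0.12799279 -0.22636043  0.62946662]
```

Call:
{"fn": "jog_arm", "kwargs": {"translation": [[0,-0.05,0.2],[0,-0.05,0.2],[0,-0.05,0.2],[0,-0.05,0.2],[0,-0.05,0.2],[0,-0.05,0.2],[0,-0.05,0.2],[0,-0.05,0.2]], "turn": [0,0,0,0,0,0,0,0], "fingers": 0.25}}

```text
time: 3.35
position: [0.591, -0.2941, 0.0097]
tcp_rot: [-0.0, 0.699, 0.715, 0.0]
contact_force: [0.1, 0.7, -0.6]
gripper_width: 0.0214
grasp_force: 0.0
```

Call:
{"fn": "jog_arm", "kwargs": {"translation": [[0,0,0],[0,0,0],[0,0,0],[0,0,-1],[0,0,-3],[0,0,-6],[0,0,-9],[0,0,-12]], "turn": [0,0,0,0,0,0,0,0], "fingers": 0.25}}

```text
time: 4.15
position: [0.591, -0.2941, 0.1319]
tcp_rot: [0.0, 0.699, 0.715, 0.0]
contact_force: [-0.3, -1.0, -0.2]
gripper_width: 0.0212
grasp_force: 0.0
```

```bash
python3 w.py pics/w2.png .591 -.2947 .005 .06 .06
```

```text
4.15 [ 0.591  -0.2941  0.1319] 0.021193147969978284
yaw tool y 1.2649830059334937
1411 mean [ 0.59137221 -0.29401796  0.02194037] mid [ 0.59137263 -0.29531009  0.01590443] ext [0.03337635 0.03321755 0.02164359]
circ [ 0.59156414 -0.29538711] 0.0171016552734375
tool delta cm [-1.28561769e-01  5.44151356e-02  8.70371826e-05]
```

View pics/w2.png

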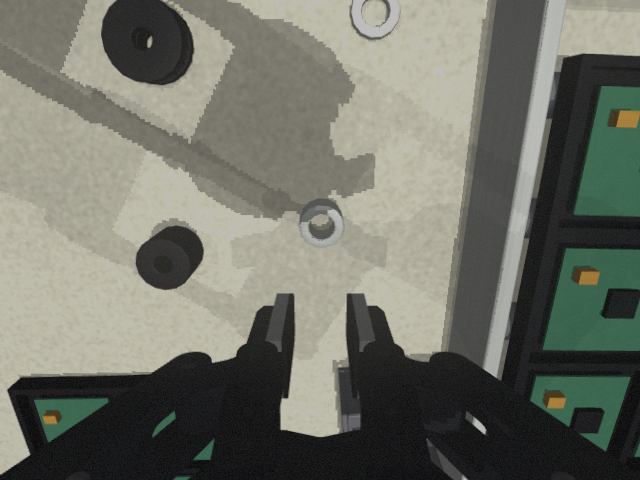

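The sleeve is untouched at (322,222), with empty fingers at (283,295) and (360,295). I'll check from the depth where the fingertips really are.

Run:
```python
from h import *
s=robot.get_state();T=np.array(s["position"]);Rm=rot(s["tcp_rot"]);W=np.load("wrist.npy")
print(robot.camera_info("wrist"))
L=(W-T)@Rm
for u,v in [(283,297),(283,305),(283,330),(360,297),(360,305),(360,330),(275,297),(368,297),(262,330),(380,330),(322,222),(283,380),(365,380)]: print(u,v,(L[v,u]*100).round(2),W[v,u].round(4))
n=L[(W[...,2]>.06)&(L[...,2]<.05)];print("near max z tool",np.nanmax(n[:,2]),"x range at tip",n[n[:,2]>np.nanmax(n[:,2])-.004].min(0),n[n[:,2]>np.nanmax(n[:,2])-.004].max(0))
```

```text
{'fov_y': 63.6711348711838, 'cx': 319.9943005680852, 'cy': 238.59033611892232, 'k1': -0.025782727513269946, 'tool_from_camera': array([[ 1.63147900e-04, -9.52521628e-01, -3.04470888e-01,
         7.74838972e-02],
       [ 9.99999681e-01, -8.28012594e-05,  7.94880062e-04,
        -4.71937374e-04],
       [-7.82351024e-04, -3.04470921e-01,  9.52521310e-01,
        -1.69080220e-01],
       [ 0.00000000e+00,  0.00000000e+00,  0.00000000e+00,
         1.00000000e+00]])}
283 297 [ 1.15 -1.63 -2.69] [ 0.5761 -0.2839  0.1657]
283 305 [ 1.15 -1.56 -3.36] [ 0.5767 -0.2838  0.1724]
283 330 [ 1.13 -1.4  -5.09] [ 0.5782 -0.2839  0.1896]
360 297 [ 1.16  1.34 -2.69] [ 0.6058 -0.2832  0.1659]
360 305 [ 1.13  1.29 -3.3 ] [ 0.6052 -0.2834  0.172 ]
360 330 [ 1.17  1.12 -5.14] [ 0.6034 -0.283   0.1903]
275 297 [-7.03 -4.2  14.01] [ 0.5536 -0.3671 -0.0012]
368 297 [-7.03  3.83 14.07] [ 0.6339 -0.3653 -0.0011]
262 330 [ 0.75 -2.2  -4.46] [ 0.5704 -0.2879  0.1833]
380 330 [ 0.73  1.9  -4.4 ] [ 0.6113 -0.2872  0.183 ]
322 222 [-0.32 -0.16 13.98] [ 0.5926 -0.299  -0.0008]
283 380 [-0.38 -1.38 -5.67] [ 0.5786 -0.299   0.1955]
365 380 [ 1.21  1.02 -7.71] [ 0.6021 -0.2825  0.216 ]
near max z tool -0.019279020790565433 x range at tip [-0.00017978 -0.01273013 -0.02323172] [ 0.01090982  0.01465114 -0.01927902]
```

Depth puts the fingertips about 20 mm behind the TCP, not 8 mm ahead, so they closed above the sleeve. I'll use the measured offset and descend in stages, watching the force.

Call:
{"fn": "jog_arm", "kwargs": {"translation": [[-0.13,0.2,1],[-0.13,0.2,4],[-0.13,0.2,7],[-0.13,0.2,10],[-0.13,0.2,11.5],[-0.13,0.2,11.5],[-0.13,0.2,11.5],[-0.13,0.2,11.5]], "turn": [0,0,0,0,0,0,0,0], "fingers": 0.65}}

```text
time: 5.0
position: [0.5942, -0.296, 0.0172]
tcp_rot: [0.002, 0.699, 0.715, 0.0]
contact_force: [0.6, -0.1, -0.5]
gripper_width: 0.0554
grasp_force: 0.0
```

Call:
{"fn": "jog_arm", "kwargs": {"translation": [[0,0,0.4],[0,0,0.8],[0,0,1.2],[0,0,1.6],[0,0,2.0],[0,0,2.3],[0,0,2.3],[0,0,2.3]], "turn": [0,0,0,0,0,0,0,0]}}

```text
time: 5.8
position: [0.5931, -0.2953, -0.0083]
tcp_rot: [-0.0, 0.699, 0.715, -0.0]
contact_force: [0.9, 0.3, -0.7]
gripper_width: 0.0554
grasp_force: 0.0
```

```bash
cat > tip.py <<'E'
from h import *
s=robot.get_state();T=np.array(s["position"]);Rm=rot(s["tcp_rot"])
im,d,ci,M=look("wrist");W=cloud(d,ci,M);L=(W-T)@Rm
cv2.imwrite("pics/tip.png",im)
A=L[250:480].reshape(-1,3);m=(np.abs(A[:,0]-.0115)<.002)&(np.abs(A[:,1])<.06)&(A[:,2]<.02)
A=A[m]
for sg in (-1,1):
    B=A[A[:,1]*sg>0]; i=B[:,2].argsort()[-40:];print(sg,"tip",np.median(B[i],0)*100,"max",B[:,2].max()*100)
print(T, s["contact_force"])
E
python3 tip.py
```

```text
-1 tip [ 1.18562982 -3.09696845 -0.6100049 ] max -0.5234342338377462
1 tip [ 1.12101528  3.40447631 -0.60596358] max -0.5245647104895445
[ 0.59306799 -0.29533798 -0.00827865] [ 0.89079359  0.25853225 -0.66170229]
```

```bash
sed -i 's/(A\[:,2\]<.02)/(A[:,2]<-.008-(.004+min(0,T[2])) )/' tip.py; sed -i 's/^m=.*//' tip.py; sed -i 's/-.008-(.004+min(0,T\[2\])) /T[2]-.004/' tip.py; python3 tip.py
```

```text
-1 tip [ 1.13965394 -1.30228826 -1.51704268] max -1.2164774793444006
1 tip [ 1.2329145   0.97130892 -1.49155391] max -1.211922785112705
[ 0.59315414 -0.29544371 -0.00804359] [ 0.02076232 -0.12838674  0.2482142 ]
```

View pics/tip.png

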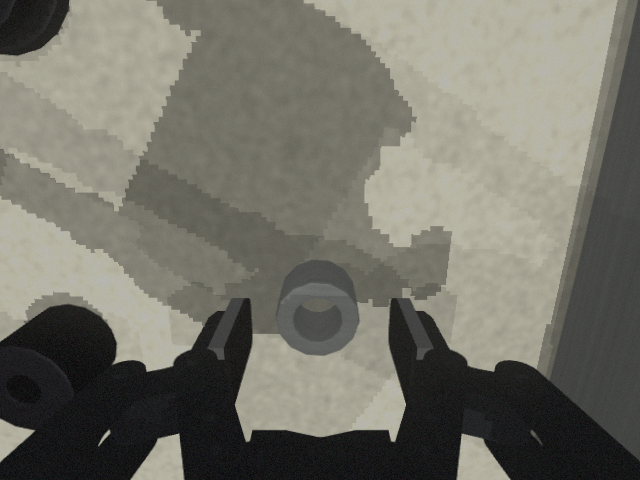

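The sleeve at (318,305) is centred between the fingertips at (245,300) and (395,300).

Run:
```python
from h import *
s=robot.get_state();T=np.array(s["position"]);Rm=rot(s["tcp_rot"])
im,d,ci,M=look("wrist");W=cloud(d,ci,M);L=(W-T)@Rm
for v in (298,300,302,305,310,320,340,360,380): print(v,[(u,(L[v,u]*100).round(2).tolist(),W[v,u,2].round(3)) for u in (240,247,394,400)])
```

```text
298 [(240, [1.04, -3.12, -3.43], np.float64(0.026)), (247, [0.97, -2.87, -3.31], np.float64(0.025)), (394, [1.0, 2.83, -3.36], np.float64(0.026)), (400, [1.0, 3.07, -3.36], np.float64(0.026))]
300 [(240, [1.03, -3.09, -3.59], np.float64(0.028)), (247, [1.11, -2.79, -3.75], np.float64(0.03)), (394, [1.06, 2.78, -3.64], np.float64(0.029)), (400, [1.03, 3.02, -3.59], np.float64(0.028))]
302 [(240, [1.05, -3.05, -3.8], np.float64(0.03)), (247, [1.05, -2.78, -3.8], np.float64(0.03)), (394, [1.06, 2.75, -3.82], np.float64(0.03)), (400, [1.05, 2.98, -3.81], np.float64(0.03))]
305 [(240, [1.03, -3.01, -4.0], np.float64(0.032)), (247, [0.94, -2.78, -3.82], np.float64(0.03)), (394, [0.94, 2.75, -3.82], np.float64(0.03)), (400, [1.07, 2.92, -4.07], np.float64(0.033))]
310 [(240, [1.08, -2.91, -4.47], np.float64(0.037)), (247, [0.76, -2.79, -3.88], np.float64(0.031)), (394, [0.86, 2.71, -4.07], np.float64(0.033)), (400, [1.04, 2.86, -4.4], np.float64(0.036))]
320 [(240, [1.05, -2.78, -5.14], np.float64(0.043)), (247, [0.37, -2.79, -3.95], np.float64(0.032)), (394, [0.45, 2.73, -4.09], np.float64(0.033)), (400, [1.05, 2.71, -5.15], np.float64(0.044))]
340 [(240, [0.35, -2.8, -5.28], np.float64(0.045)), (247, [-0.35, -2.8, -4.19], np.float64(0.034)), (394, [-0.21, 2.72, -4.4], np.float64(0.036)), (400, [0.38, 2.72, -5.32], np.float64(0.045))]
360 [(240, [-0.27, -2.79, -5.55], np.float64(0.048)), (247, [-1.11, -2.81, -4.36], np.float64(0.036)), (394, [-0.99, 2.74, -4.53], np.float64(0.037)), (400, [-0.3, 2.73, -5.51], np.float64(0.047))]
380 [(240, [-0.99, -2.81, -5.68], np.float64(0.049)), (247, [-4.83, -3.68, -0.74], np.float64(-0.0)), (394, [-4.9, 3.68, -0.67], np.float64(-0.001)), (400, [-0.98, 2.74, -5.7], np.float64(0.049))]
```

Call:
{"fn": "jog_arm", "kwargs": {"translation": [[0,0,0.4],[0,0,0.8],[0,0,1.2],[0,0,1.3],[0,0,1.3],[0,0,1.3],[0,0,1.3],[0,0,1.3]], "turn": [0,0,0,0,0,0,0,0]}}

```text
time: 6.75
position: [0.5932, -0.2954, -0.021]
tcp_rot: [0.0, 0.699, 0.715, 0.0]
contact_force: [0.0, -0.1, 0.5]
gripper_width: 0.0557
grasp_force: 0.0
```

Call:
{"fn": "jog_arm", "kwargs": {"translation": [[0,0,0],[0,0,0],[0,0,0],[0,0,0],[0,0,0],[0,0,0],[0,0,0],[0,0,0]], "turn": [0,0,0,0,0,0,0,0], "fingers": 0.25}}

```text
time: 7.55
position: [0.5934, -0.2955, -0.0207]
tcp_rot: [0.0, 0.699, 0.715, 0.0]
contact_force: [0.2, 0.3, 4.8]
gripper_width: 0.0312
grasp_force: 59.9
```

Call:
{"fn": "jog_arm", "kwargs": {"translation": [[0,0,-4],[0,0,-8],[0,0,-12],[3.5,-0.8,-14],[7.5,-1.8,-14],[12,-2.8,-14],[16.5,-3.9,-14],[21,-5,-14]], "turn": [0,0,0,0,0,0,0,0]}}

```text
time: 8.35
position: [0.5371, -0.0848, 0.1176]
tcp_rot: [-0.001, 0.699, 0.715, -0.0]
contact_force: [1.2, 0.3, -0.4]
gripper_width: 0.0313
grasp_force: 59.7
```

Call:
{"fn": "jog_arm", "kwargs": {"translation": [[4,-0.9,0],[8,-1.9,0],[12,-2.8,0],[16,-3.8,0],[19,-4.5,0],[19.7,-4.6,0],[19.7,-4.6,0],[19.7,-4.6,0]], "turn": [0,0,0,0,0,0,0,0]}}

```text
time: 9.15
position: [0.4881, 0.1086, 0.1183]
tcp_rot: [-0.0, 0.699, 0.715, -0.001]
contact_force: [-0.5, 0.4, -1.8]
gripper_width: 0.0315
grasp_force: 59.7
```

```bash
cat > p.py <<'E'
from h import *
import sys
s=robot.get_state();T=np.array(s["position"]);Rm=rot(s["tcp_rot"]);print(s["time"],T,np.degrees(np.arctan2(Rm[1,1],Rm[0,1])),s["gripper_width"])
im,d,ci,M=look("wrist");W=cloud(d,ci,M);np.save("wrist.npy",W);cv2.imwrite(sys.argv[1],im)
L=(W-T)@Rm
h=float(sys.argv[2]) # expected tool z of the part's top face
R0=float(sys.argv[3])
m=(np.abs(L[...,2]-h)<.004)&(np.hypot(L[...,0],L[...,1])<R0+.006)
A=L[m];print(len(A),A.min(0),A.max(0));c,r=cv2.minEnclosingCircle((A[:,:2]*1e5).astype(np.float32));print("part circ tool cm",np.array(c)/1e3,r/1e3)
B=W.reshape(-1,3)
for n,z0,z1 in(("spin",.05,.08),("cone",.031,.05)):
    q=B[(B[:,2]>z0)&(B[:,2]<z1)&(np.hypot(B[:,0]-.4875,B[:,1]-.1092)<.02)]
    if len(q):print(n,len(q),q.mean(0),(q.min(0)+q.max(0))/2,"tool cm",((q.mean(0)-T)@Rm*100).round(2))
E
python3 p.py pics/w3.png -.047 .017
```

```text
9.15 [0.48811896 0.10858374 0.11825393] 1.2441527966989885 0.031498227799628
4552 [-0.01674825 -0.0205288  -0.05099308] [ 0.01716416  0.0205652  -0.04300514]
part circ tool cm [0.30362332 0.00107588] 2.178411376953125
spin 312 [0.48851591 0.11190543 0.06523342] [0.48872438 0.11000174 0.06230706] tool cm [0.34 0.05 5.3 ]
cone 160 [0.48845734 0.11321457 0.0381622 ] [0.48848546 0.11188896 0.04044794] tool cm [0.47 0.05 8.01]
```

View pics/w3.png

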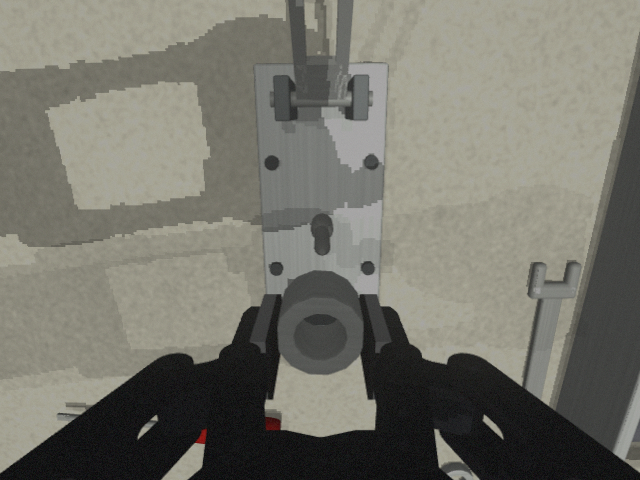

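The sleeve sits in the jaws at (320,330), the spindle is at (322,240), and the hinge pin is at row 100. I'll refine the spindle axis from the tip, the plate edge and the hinge pin.

Run:
```python
from h import *
s=robot.get_state();T=np.array(s["position"]);Rm=rot(s["tcp_rot"])
W=np.load("wrist.npy");B=W.reshape(-1,3);B=B[np.isfinite(B[:,0])]
q=B[(B[:,2]>.0705)&(B[:,2]<.08)&(np.hypot(B[:,0]-.4875,B[:,1]-.1092)<.02)];print("tip",len(q),q.mean(0),np.ptp(q,axis=0))
P=B[(abs(B[:,2]-.012)<.003)&(abs(B[:,0]-.485)<.07)&(B[:,1]>.1)&(B[:,1]<.24)]
print("plate z",np.median(P[:,2]),cv2.minAreaRect((P[:,:2]*1e3).astype(np.float32)))
for y0 in np.arange(.13,.21,.01):
    r=P[abs(P[:,1]-y0)<.004];print(y0.round(3),r[:,0].min(),r[:,0].max(),(r[:,0].min()+r[:,0].max())/2)
for x0 in (.46,.475,.50,.515):
    r=P[abs(P[:,0]-x0)<.004];print("x",x0,"ymax",r[:,1].max())
for u in (305,320,335):
    c=W[92:110,u];print(u,c[c[:,2]>.06].round(4)[::2].tolist())
```

```text
tip 76 [0.48862471 0.11035139 0.07235529] [0.00539924 0.00576858 0.00402254]
plate z 0.010950931478818204 ((487.4296569824219, 159.18276977539062), (89.60936737060547, 120.89163208007812), 1.6995528936386108)
0.13 0.44361512884030074 0.5328437017095198 0.48822941527491026
0.14 0.44380348139230463 0.5326886809962832 0.4882460811942939
0.15 0.44322679255021663 0.5321490244962752 0.48768790852324595
0.16 0.4428205836407805 0.5321882296910841 0.4875044066659323
0.17 0.44249654548331735 0.5317833584712859 0.48713995197730164
0.18 0.44259682256704286 0.5314153227665357 0.4870060726667893
0.19 0.4417210457351999 0.5314020472915493 0.4865615465133746
0.2 0.4417432856192391 0.5307848561016376 0.4862640708604383
x 0.46 ymax 0.2187158877750511
x 0.475 ymax 0.1912221186916093
x 0.5 ymax 0.21738538995951118
x 0.515 ymax 0.2198601563355764
305 [[0.4782, 0.1973, 0.0774], [0.4782, 0.1963, 0.0779], [0.4782, 0.1954, 0.0758], [0.4781, 0.1945, 0.0747], [0.4782, 0.1935, 0.0748], [0.4782, 0.1925, 0.0753], [0.4781, 0.1916, 0.0715], [0.4781, 0.1906, 0.0717]]
320 [[0.4859, 0.1974, 0.077], [0.4859, 0.1965, 0.077], [0.4859, 0.1955, 0.0766], [0.4859, 0.1946, 0.0753], [0.4859, 0.1937, 0.0732], [0.486, 0.1927, 0.0738], [0.486, 0.1917, 0.0735]]
335 [[0.4935, 0.1976, 0.0777], [0.4936, 0.1967, 0.0768], [0.4936, 0.1957, 0.0765], [0.4937, 0.1948, 0.074], [0.4938, 0.1938, 0.0738], [0.4938, 0.1929, 0.0732], [0.4939, 0.1919, 0.073], [0.4939, 0.1909, 0.0718]]
```

Call:
{"fn": "jog_arm", "kwargs": {"translation": [[0.07,0.08,1],[0.07,0.08,2.5],[0.07,0.08,4],[0.07,0.08,5],[0.07,0.08,6.5],[0.07,0.08,8],[0.07,0.08,9.5],[0.07,0.08,9.8]], "turn": [0,0,0,0,0,0,0,0]}}

```text
time: 10.0
position: [0.4874, 0.11, 0.0179]
tcp_rot: [-0.001, 0.699, 0.715, -0.002]
contact_force: [-0.2, -0.2, -0.4]
gripper_width: 0.031
grasp_force: 59.7
```

Call:
{"fn": "jog_arm", "kwargs": {"translation": [[0,0,0.3],[0,0,0.6],[0,0,0.9],[0,0,1.2],[0,0,1.5],[0,0,1.8],[0,0,2],[0,0,2]], "turn": [0,0,0,0,0,0,0,0]}}

```text
time: 10.8
position: [0.4886, 0.1101, 0.0003]
tcp_rot: [-0.0, 0.699, 0.715, -0.0]
contact_force: [0.6, -0.2, -0.2]
gripper_width: 0.031
grasp_force: 59.7
```

Call:
{"fn": "jog_arm", "kwargs": {"translation": [[0,0,0.2],[0,0,0.4],[0,0,0.6],[0,0,0.75],[0,0,0.75],[0,0,0.75],[0,0,0.75],[0,0,0.75]], "turn": [0,0,0,0,0,0,0,0]}}

```text
time: 11.6
position: [0.489, 0.1102, -0.0066]
tcp_rot: [0.0, 0.699, 0.715, 0.0]
contact_force: [-0.2, -0.2, -0.1]
gripper_width: 0.0312
grasp_force: 59.7
```

Call:
{"fn": "jog_arm", "kwargs": {"translation": [[0,0,0],[0,0,0],[0,0,0],[0,0,0],[0,0,0],[0,0,0],[0,0,0],[0,0,0]], "turn": [0,0,0,0,0,0,0,0], "fingers": 0.65}}

```text
time: 12.4
position: [0.4889, 0.1101, -0.0067]
tcp_rot: [-0.0, 0.699, 0.715, -0.0]
contact_force: [0.5, -0.2, -0.2]
gripper_width: 0.0554
grasp_force: 0.0
```

Call:
{"fn": "jog_arm", "kwargs": {"translation": [[0,0,-2],[0,0,-4],[0,0,-7],[0,0,-10],[0,0,-13],[0,0,-13],[0,0,-13],[0,0,-13]], "turn": [0,0,0,0,0,0,0,0]}}

```text
time: 13.2
position: [0.4883, 0.11, 0.1218]
tcp_rot: [-0.001, 0.699, 0.715, -0.001]
contact_force: [-0.1, 0.7, -0.4]
gripper_width: 0.0553
grasp_force: 0.0
```

```bash
python3 w.py pics/w4.png .4886 .1097 .033 .043 .022
```

```text
13.2 [0.4883 0.11   0.1218] 0.05532101832175542
yaw tool y 1.2658787158257099
1172 mean [0.48843755 0.11285284 0.03665306] mid [0.488526   0.11043121 0.03795628] ext [0.03327825 0.03342057 0.00988944]
circ [0.48872645 0.11034878] 0.017119501953125
tool delta cm [ 0.02903855  0.04776519 -0.00011139]
```

View pics/w4.png

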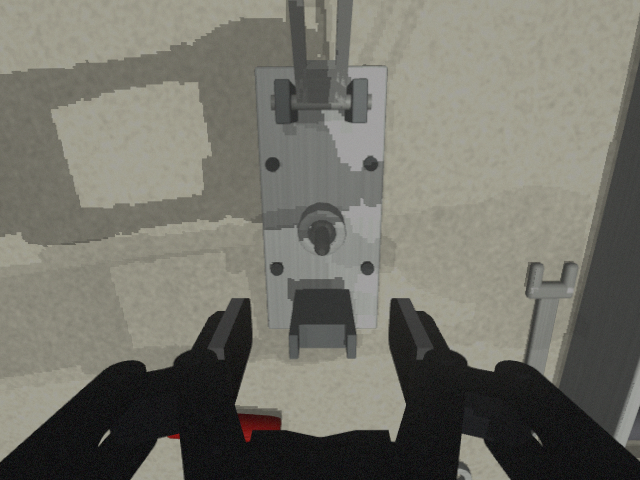

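The sleeve is seated on the spindle at (322,232), with its top at about 38 mm. Now the wheel.

Call:
{"fn": "jog_arm", "kwargs": {"translation": [[-4,-0.3,0],[-8,-0.7,0],[-12,-1,0],[-16,-1.4,0],[-20,-1.7,0],[-24,-2.1,0],[-27,-2.4,0],[-28.1,-2.4,0]], "turn": [0,0,0,0,0,0,0,0], "fingers": 0.92}}

```text
time: 14.05
position: [0.4699, -0.1736, 0.1216]
tcp_rot: [-0.001, 0.7, 0.714, -0.001]
contact_force: [-0.1, 1.0, 0.3]
gripper_width: 0.0786
grasp_force: 0.0
```

```bash
python3 w.py pics/w5.png .4702 -.1715 .021 .032 .035
python3 - <<'E'
from h import *
s=robot.get_state();T=np.array(s["position"]);Rm=rot(s["tcp_rot"]);L=(np.load("wrist.npy")-T)@Rm
A=L[:,:].reshape(-1,3);A=A[(A[:,2]<.0)&(A[:,2]>-.06)&(abs(A[:,0]-.0105)<.0015)]
for g in(-1,1):
    B=A[A[:,1]*g>0];print(g,np.sort(B[:,2])[-10:]*100,np.median(B[B[:,2]>B[:,2].max()-.006],0)*100)
E
```

```text
14.05 [ 0.4699 -0.1736  0.1216] 0.07855364100663287
yaw tool y 1.083640975806547
3940 mean [ 0.47144415 -0.16948066  0.02486682] mid [ 0.47151424 -0.17054381  0.02419278] ext [0.0519639  0.05345398 0.00619836]
circ [ 0.47108129 -0.17054922] 0.02696960205078125
tool delta cm [ 3.02280020e-01  1.24503627e-01 -1.82022578e-04]
-1 [-4.03961936 -4.037273   -4.0248451  -4.01298312 -4.00960413 -4.00881415
 -4.00663671 -3.98446106 -3.95483164 -3.92699643] [ 1.04037543 -4.25992229 -4.27007706]
1 [-4.06320482 -4.06180737 -4.06130536 -4.0587863  -4.02208857 -3.99507757
 -3.98994081 -3.98194544 -3.9628892  -3.95753843] [ 1.04812425  4.12140658 -4.31582218]
```

Call:
{"fn": "jog_arm", "kwargs": {"translation": [[0.3,0.12,3],[0.3,0.12,6],[0.3,0.12,9],[0.3,0.12,11],[0.3,0.12,12.5],[0.3,0.12,13.5],[0.3,0.12,14.5],[0.3,0.12,14.9]], "turn": [0,0,0,0,0,0,0,0]}}

```text
time: 14.9
position: [0.4722, -0.168, -0.0263]
tcp_rot: [-0.0, 0.699, 0.715, 0.0]
contact_force: [-0.5, -0.1, -0.5]
gripper_width: 0.0782
grasp_force: 0.0
```

Call:
{"fn": "jog_arm", "kwargs": {"translation": [[0,0,0],[0,0,0],[0,0,0],[0,0,0],[0,0,0],[0,0,0],[0,0,0],[0,0,0]], "turn": [0,0,0,0,0,0,0,0], "fingers": 0.5}}

```text
time: 15.7
position: [0.4732, -0.1687, -0.0243]
tcp_rot: [0.001, 0.699, 0.715, 0.0]
contact_force: [-0.6, 0.2, 5.9]
gripper_width: 0.0521
grasp_force: 62.9
```

Call:
{"fn": "jog_arm", "kwargs": {"translation": [[0,0,-4],[0,0,-8],[0,0,-12],[2.5,0.2,-14],[6.5,0.5,-14],[11,0.8,-14],[15.5,1.2,-14],[20,1.5,-14]], "turn": [0,0,0,0,0,0,0,0]}}

```text
time: 16.5
position: [0.4825, 0.0335, 0.1141]
tcp_rot: [-0.0, 0.699, 0.715, -0.0]
contact_force: [1.2, 0.1, -1.5]
gripper_width: 0.0518
grasp_force: 63.0
```

Call:
{"fn": "jog_arm", "kwargs": {"translation": [[3,0.2,0],[6,0.5,0],[7.8,0.65,0],[7.8,0.65,0],[7.8,0.65,0],[7.8,0.65,0],[7.8,0.65,0],[7.8,0.65,0]], "turn": [0,0,0,0,0,0,0,0]}}

```text
time: 17.3
position: [0.4877, 0.1093, 0.1143]
tcp_rot: [0.0, 0.7, 0.714, -0.0]
contact_force: [0.1, 0.1, -0.3]
gripper_width: 0.0521
grasp_force: 63.0
```

```bash
python3 p.py pics/w6.png -.05 .027
python3 - <<'E'
from h import *
s=robot.get_state();T=np.array(s["position"]);Rm=rot(s["tcp_rot"])
W=np.load("wrist.npy");L=(W-T)@Rm
A=L[270:430,230:410].reshape(-1,3);A=A[np.isfinite(A[:,0])&(A[:,2]<-.03)&(A[:,2]>-.058)];print(np.percentile(A[:,2],[5,25,50,75,95]))
zt=np.median(A[:,2]);B=A[abs(A[:,2]-zt)<.003];c,_,_,_=np.linalg.lstsq(np.c_[B[:,:2],np.ones(len(B))],B[:,2],rcond=None);print("tilt",c)
Q=W.reshape(-1,3);q=Q[(Q[:,2]>.0705)&(Q[:,2]<.08)&(np.hypot(Q[:,0]-.4886,Q[:,1]-.11)<.02)];print("tip",len(q),q.mean(0),((q.mean(0)-T)@Rm)*100)
E
```

```text
17.3 [0.48765742 0.10933448 0.11430903] 1.193068523912247 0.05207737536631165
14972 [-0.02903076 -0.03124029 -0.05397854] [ 0.02515826  0.03138048 -0.0460089 ]
part circ tool cm [0.30304471 0.00480921] 3.213396484375
spin 295 [0.48841701 0.11235844 0.06473374] [0.48855224 0.11140741 0.06238409] tool cm [0.3  0.08 4.96]
cone 1354 [0.48826167 0.11336286 0.03669038] [0.48839684 0.11128269 0.04046418] tool cm [0.4  0.07 7.76]
[-0.0505797  -0.04952004 -0.04902655 -0.04836028 -0.03191194]
tilt [ 0.00546105 -0.00031071 -0.04909343]
tip 55 [0.4884784  0.11080537 0.07209682] [0.13473196 0.08381586 4.22251353]
```

View pics/w6.png

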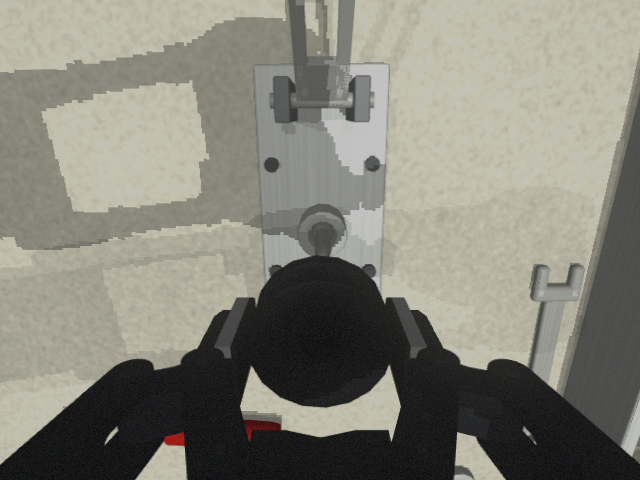

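The wheel hangs level in the jaws at about (322,330). I'll fit its rim for the exact offset.

Run:
```python
from h import *
from scipy.optimize import least_squares
s=robot.get_state();T=np.array(s["position"]);Rm=rot(s["tcp_rot"])
W=np.load("wrist.npy");L=(W-T)@Rm
m=(abs(L[...,2]+.049)<.0035)&(np.hypot(L[...,0]+.002,L[...,1])<.031)
A=L[m][:,:2];E=[]
a=np.arctan2(A[:,1],A[:,0]+.002);r=np.hypot(A[:,0]+.002,A[:,1])
for t in np.radians(np.arange(-180,180,6)):
    if abs(np.sin(t))>.8: continue
    k=abs(a-t)<.05
    if k.any():E.append(A[k][r[k].argmax()])
E=np.array(E);f=least_squares(lambda p:np.hypot(E[:,0]-p[0],E[:,1]-p[1])-p[2],[0,0,.027],loss="soft_l1",f_scale=.0005);print(f.x*100,np.abs(f.fun).mean())
im=cv2.imread("pics/w6.png");g=im.max(2);
# bore
print([ (v,g[v,300:345:5].tolist()) for v in (330,340,350)])
```

```text
[-0.19024894 -0.03339631  2.67260667] 0.00022273711522868353
[(330, [22, 23, 29, 19, 28, 25, 22, 26, 25]), (340, [25, 20, 22, 18, 16, 24, 13, 26, 29]), (350, [34, 27, 21, 23, 25, 25, 28, 26, 31])]
```

Call:
{"fn": "jog_arm", "kwargs": {"translation": [[0.26,0.12,1],[0.26,0.12,2.5],[0.26,0.12,4],[0.26,0.12,5.5],[0.26,0.12,6],[0.26,0.12,6.4],[0.26,0.12,6.8],[0.26,0.12,7.2]], "turn": [0,0,0,0,0,0,0,0]}}

```text
time: 18.15
position: [0.4892, 0.1128, 0.0426]
tcp_rot: [0.0, 0.699, 0.715, 0.001]
contact_force: [0.3, 0.8, -0.1]
gripper_width: 0.0522
grasp_force: 63.0
```

Call:
{"fn": "jog_arm", "kwargs": {"translation": [[0,0,0.4],[0,0,0.8],[0,0,1.2],[0,0,1.6],[0,0,1.9],[0,0,2.1],[0,0,2.3],[0,0,2.3]], "turn": [0,0,0,0,0,0,0,0]}}

```text
time: 18.95
position: [0.4886, 0.1127, 0.019]
tcp_rot: [-0.0, 0.699, 0.715, -0.0]
contact_force: [-0.8, 0.4, -1.2]
gripper_width: 0.052
grasp_force: 63.0
```

Call:
{"fn": "jog_arm", "kwargs": {"translation": [[0,0,0.1],[0,0,0.2],[0,0,0.25],[0,0,0.25],[0,0,0.25],[0,0,0.25],[0,0,0.25],[0,0,0.25]], "turn": [0,0,0,0,0,0,0,0]}}

```text
time: 19.75
position: [0.4888, 0.1127, 0.0168]
tcp_rot: [0.0, 0.699, 0.715, 0.0]
contact_force: [0.4, 0.6, -0.8]
gripper_width: 0.0517
grasp_force: 63.0
```

Call:
{"fn": "jog_arm", "kwargs": {"translation": [[0,0,0],[0,0,0],[0,0,0],[0,0,0],[0,0,0],[0,0,0],[0,0,0],[0,0,0]], "turn": [0,0,0,0,0,0,0,0], "fingers": 0.8}}

```text
time: 20.55
position: [0.4887, 0.1127, 0.0168]
tcp_rot: [0.0, 0.699, 0.715, 0.0]
contact_force: [-0.7, -1.0, 0.4]
gripper_width: 0.068
grasp_force: 0.0
```

Call:
{"fn": "jog_arm", "kwargs": {"translation": [[0,0,-2],[0,0,-4],[0,0,-7],[0,0,-10],[0,0,-13],[0,0,-15],[0,0,-15],[0,0,-15]], "turn": [0,0,0,0,0,0,0,0]}}

```text
time: 21.35
position: [0.4888, 0.1127, 0.1664]
tcp_rot: [0.0, 0.699, 0.715, 0.0]
contact_force: [-0.2, 0.3, 0.2]
gripper_width: 0.0683
grasp_force: 0.0
```

```bash
python3 w.py pics/w7.png .4886 .11 .058 .0685 .032
python3 - <<'E'
from h import *
W=np.load("wrist.npy").reshape(-1,3);B=W[(np.hypot(W[:,0]-.4886,W[:,1]-.11)<.03)&(abs(W[:,2]-.063)<.004)];c=np.linalg.lstsq(np.c_[B[:,:2]-[.4886,.11],np.ones(len(B))],B[:,2],rcond=None)[0];print("plane",c)
# keeper
K=W[(W[:,1]>.21)&(W[:,1]<.36)&(abs(W[:,0]-.483)<.03)&(W[:,2]>.09)];print(len(K),K.min(0) if len(K) else 0,K.max(0) if len(K) else 0)
E
```

```text
21.35 [0.4888 0.1127 0.1664] 0.06826948458956464
yaw tool y 1.265594402143746
3794 mean [0.48846325 0.11195153 0.06283081] mid [0.48839804 0.11086662 0.06328573] ext [0.05257536 0.05314363 0.0104174 ]
circ [0.48823461 0.11078959] 0.0268894677734375
tool delta cm [-1.94713368e-01 -5.90340077e-02 -1.97395074e-05]
plane [ 0.00115373 -0.00377859  0.06281718]
1918 [0.47212443 0.2100255  0.09001843] [0.49861087 0.24313686 0.13060279]
```

View pics/w7.png

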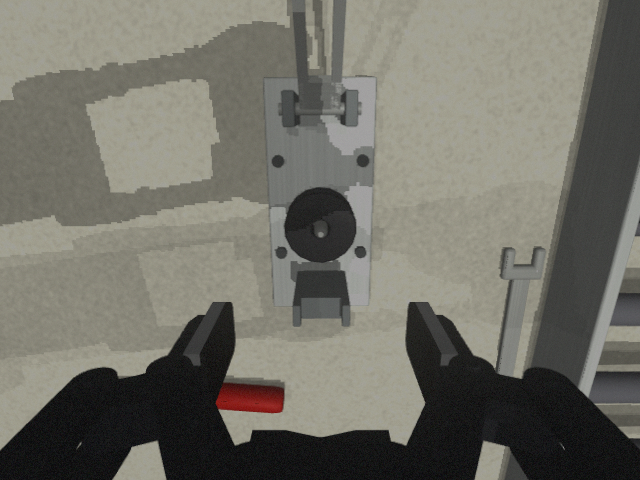

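The wheel is home at (320,225), with its top flat at 63 mm. Next I'll close the fingers, pass over the open keeper and push it from behind.

Call:
{"fn": "jog_arm", "kwargs": {"translation": [[0,0,-4.5],[0,0,-9],[3,0,-9.5],[7.5,0,-9.5],[12,0,-9.5],[16.5,0,-9.5],[21,-0.1,-9.5],[25.5,-0.1,-9.5]], "turn": [0,0,0,0,0,0,0,0], "fingers": 0.0}}

```text
time: 22.2
position: [0.4814, 0.3692, 0.2594]
tcp_rot: [-0.0, 0.699, 0.715, -0.002]
contact_force: [0.4, 0.0, 0.0]
gripper_width: -0.0003
grasp_force: 0.0
```

Call:
{"fn": "jog_arm", "kwargs": {"translation": [[2,0,0],[2,0,0],[2,0,2],[2,0,4],[2,0,6],[2,0,8],[2,0,9],[2,0,9]], "turn": [0,0,0,0,0,0,0,0]}}

```text
time: 23.0
position: [0.481, 0.3862, 0.169]
tcp_rot: [-0.0, 0.7, 0.715, -0.002]
contact_force: [-1.2, 0.2, 0.8]
gripper_width: -0.0004
grasp_force: 0.0
```

Run:
```python
from h import *
s=robot.get_state();print(s["position"],s["contact_force"])
for n in("side","wrist"):
    im,d,ci,M=look(n);W=cloud(d,ci,M);cv2.imwrite(f"pics/k_{n}.png",im)
    B=W.reshape(-1,3);K=B[(B[:,1]>.29)&(B[:,1]<.345)&(abs(B[:,0]-.483)<.025)&(B[:,2]>.15)&(B[:,2]<.25)];print(n,len(K))
    if len(K):print(K.min(0),K.max(0),K[K[:,2]>.2].mean(0))
a=cv2.imread("pics/k_side.png")[:,:];b=cv2.imread("pics/k_wrist.png");cv2.imwrite("pics/k.png",cv2.resize(np.hstack([a,b]),(800,300)))
```

```text
[0.48095636 0.38620811 0.16895515] [-1.2408787   0.17621199  0.81291581]
side 878
[0.4682129  0.29001202 0.17457983] [0.4964553  0.33104427 0.22204096] [0.48021255 0.32002448 0.21212348]
wrist 0
```

View pics/k.png

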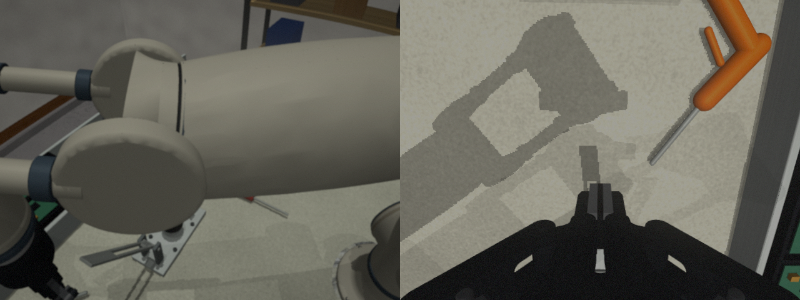

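Call:
{"fn": "jog_arm", "kwargs": {"translation": [[-2,0,0],[-3.5,0,0],[-4.5,0,0],[-5.5,0,-0.6],[-6.5,0,-1.3],[-7.5,0,-2],[-8.5,0,-2.8],[-9.5,0,-3.5]], "turn": [0,0,0,0,0,0,0,0]}}

```text
time: 23.9
position: [0.4838, 0.2918, 0.2077]
tcp_rot: [0.0, 0.699, 0.715, 0.0]
contact_force: [0.1, 0.4, 0.1]
gripper_width: 0.0003
grasp_force: 0.2
```

```bash
cat > kk.py <<'E'
from h import *
s=robot.get_state();print(s["time"],s["position"],s["contact_force"])
for n in("side","top"):
    im,d,ci,M=look(n);B=cloud(d,ci,M).reshape(-1,3)
    B=B[(abs(B[:,0]-.483)<.013)&(B[:,2]>.1)&(B[:,2]<.29)]
    for z in np.arange(.1,.29,.02):
        q=B[abs(B[:,2]-z)<.003]; q=q[(q[:,1]>.05)&(q[:,1]<.34)]
        if len(q)>3:print(n,z.round(2),len(q),np.percentile(q[:,1],[5,50,95]).round(3))
E
python3 kk.py
```

```text
23.9 [0.48381325 0.29181138 0.20766845] [0.09314307 0.40811625 0.13261301]
side 0.1 8 [0.206 0.208 0.21 ]
side 0.12 16 [0.215 0.217 0.221]
side 0.14 19 [0.224 0.227 0.23 ]
side 0.16 23 [0.233 0.235 0.239]
side 0.18 13 [0.242 0.245 0.249]
side 0.2 26 [0.251 0.253 0.257]
side 0.22 24 [0.26  0.263 0.267]
side 0.24 62 [0.271 0.3   0.303]
side 0.26 47 [0.299 0.303 0.303]
side 0.28 57 [0.303 0.304 0.306]
top 0.1 10 [0.203 0.205 0.206]
top 0.12 34 [0.21  0.213 0.216]
top 0.14 33 [0.22  0.222 0.227]
top 0.16 41 [0.227 0.231 0.235]
top 0.18 41 [0.238 0.24  0.242]
top 0.2 96 [0.246 0.248 0.25 ]
top 0.22 94 [0.255 0.258 0.259]
top 0.24 115 [0.264 0.267 0.269]
top 0.26 71 [0.278 0.28  0.283]
top 0.28 50 [0.276 0.277 0.278]
```

The keeper follows at about 2.0 rad. I'll keep pushing past upright until it falls.

Call:
{"fn": "jog_arm", "kwargs": {"translation": [[-1.5,0,-0.3],[-3,0,-0.5],[-4.5,0,-0.6],[-6,0,-0.6],[-7.5,0,-0.6],[-9,0,-0.6],[-10.5,0,-0.6],[-12,0,-0.6]], "turn": [0,0,0,0,0,0,0,0]}}

```text
time: 24.8
position: [0.4864, 0.1713, 0.2126]
tcp_rot: [-0.0, 0.699, 0.715, -0.0]
contact_force: [0.9, -0.3, 0.1]
gripper_width: -0.0003
grasp_force: 0.1
```

Call:
{"fn": "jog_arm", "kwargs": {"translation": [[-1,0,0],[-2,0,0],[-2.5,0,0],[-2.5,0,0],[-2.5,0,0],[-2.5,0,0],[-2.5,0,0],[-2.5,0,0]], "turn": [0,0,0,0,0,0,0,0]}}

```text
time: 25.6
position: [0.4869, 0.148, 0.2127]
tcp_rot: [-0.0, 0.699, 0.715, -0.0]
contact_force: [-0.0, 1.2, -0.2]
gripper_width: -0.0001
grasp_force: 0.0
```

```bash
cat > kc.py <<'E'
from h import *
s=robot.get_state();print(s["time"],s["position"],s["contact_force"])
for n in("side","top","wrist"):
    im,d,ci,M=look(n);B=cloud(d,ci,M).reshape(-1,3);cv2.imwrite(f"pics/c_{n}.png",im)
    B=B[(B[:,2]>.05)&(B[:,2]<.29)]
    for y in np.arange(-.005,.2,.02):
        q=B[(abs(B[:,1]-y)<.003)&(abs(B[:,0]-(.4886-.028*(y-.11)))<.014)]
        if len(q)>3:print(n,y.round(3),len(q),np.percentile(q[:,2],[5,50,95]).round(4))
E
python3 kc.py
```

```text
25.6 [0.48691872 0.14802909 0.21271612] [-0.01876979  1.21551047 -0.17201454]
side 0.015 58 [0.1484 0.151  0.1529]
side 0.035 79 [0.1396 0.1429 0.1447]
side 0.055 193 [0.0521 0.0655 0.1355]
side 0.075 85 [0.1205 0.1251 0.1273]
side 0.095 94 [0.0622 0.1114 0.1183]
side 0.115 104 [0.0593 0.0704 0.1092]
side 0.135 113 [0.0562 0.0633 0.1008]
side 0.155 231 [0.0881 0.2546 0.2784]
side 0.175 79 [0.0782 0.0814 0.0838]
side 0.195 86 [0.0713 0.0731 0.0745]
top 0.015 84 [0.1155 0.1179 0.1205]
top 0.035 81 [0.11   0.1126 0.1146]
top 0.055 79 [0.1056 0.1083 0.1104]
top 0.075 30 [0.1011 0.103  0.1048]
top 0.095 72 [0.0626 0.0964 0.1001]
top 0.115 73 [0.0553 0.0651 0.0951]
top 0.135 256 [0.0643 0.2667 0.2884]
top 0.155 32 [0.0818 0.0836 0.0858]
top 0.175 65 [0.077  0.0789 0.0807]
top 0.195 14 [0.0731 0.0744 0.0757]
wrist 0.095 203 [0.0619 0.0641 0.0787]
wrist 0.115 228 [0.0565 0.0688 0.0777]
wrist 0.135 296 [0.0598 0.0751 0.2874]
wrist 0.155 1936 [0.0759 0.2631 0.2837]
wrist 0.175 235 [0.0727 0.0738 0.0751]
wrist 0.195 280 [0.0719 0.0735 0.0749]
```

It is falling shut. I'll back up and check.

Call:
{"fn": "jog_arm", "kwargs": {"translation": [[0,0,-1],[0,0,-2],[0,0,-2],[0,0,-2],[0,0,-2],[0,0,-2],[0,0,-2],[0,0,-2]], "turn": [0,0,0,0,0,0,0,0]}}

```text
time: 26.55
position: [0.4869, 0.1477, 0.2325]
tcp_rot: [-0.0, 0.699, 0.715, -0.0]
contact_force: [0.2, -0.3, -0.6]
gripper_width: -0.0002
grasp_force: 0.0
```

```bash
python3 kc.py | grep -v wrist; python3 w.py pics/f.png .4886 .11 .058 .068 .032
```

```text
26.55 [0.48687046 0.14767805 0.23248621] [ 0.2255966  -0.34830001 -0.5564676 ]
side -0.005 15 [0.0701 0.0722 0.0735]
side 0.015 53 [0.0702 0.0723 0.0741]
side 0.035 46 [0.071  0.0725 0.0736]
side 0.055 81 [0.0509 0.0718 0.0733]
side 0.075 38 [0.0668 0.0722 0.0737]
side 0.095 70 [0.0618 0.0661 0.0735]
side 0.115 87 [0.0601 0.0684 0.0737]
side 0.135 97 [0.0578 0.0633 0.0736]
side 0.155 198 [0.0703 0.2724 0.2885]
side 0.175 79 [0.0701 0.0725 0.074 ]
side 0.195 84 [0.0711 0.073  0.0742]
top -0.005 54 [0.0719 0.0738 0.0753]
top 0.015 72 [0.0718 0.074  0.0761]
top 0.035 72 [0.0719 0.0738 0.0765]
top 0.055 77 [0.0707 0.0738 0.0765]
top 0.075 39 [0.0698 0.0739 0.0767]
top 0.095 74 [0.0619 0.0653 0.075 ]
top 0.115 71 [0.0548 0.067  0.076 ]
top 0.135 162 [0.0638 0.2705 0.2875]
top 0.155 34 [0.0723 0.0738 0.0763]
top 0.175 71 [0.0718 0.074  0.0758]
top 0.195 45 [0.0733 0.0751 0.0767]
26.7 [0.4869 0.1477 0.2327] 5.5768857625258515e-05
yaw tool y 1.2665533112000276
1691 mean [0.48803284 0.11221916 0.06279925] mid [0.48812274 0.11080877 0.06301547] ext [0.05312148 0.05347945 0.00993129]
circ [0.48774883 0.11119009] 0.027155830078125
tool delta cm [-3.65050615e+00 -7.28659676e-04  6.33661318e-05]
```

The keeper lies level (top at 74 mm over its whole length), the wheel is in place, and the arm is clear of everything.

```bash
python3 -c "
from station import robot
print(robot.finish_job())"
```

```text
the job is handed in; nothing more can be done
None
```

I handed the job in at about 27 s: the tall sleeve is home, the grooved wheel rests flat on it, the keeper lies level in its catch, and the arm is clear; the hand-in call gave no verdict.

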